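Put the monomer bottle away and shut the lapped cabinet doors

ROBOT

A 7-joint arm with a two-finger parallel gripper is mounted at the origin on the work surface. World frame = base frame: x ahead of the robot, y to its left, z up, the work surface at z = 0. Lengths are in mm, angles in rad, forces in N, time in s.
With the tool pointing down it reaches from about 400 to 875 mm from the base axis. Payload 19.3 kg.
Tool frame: the origin (TCP) lies at the very end of the fingers, on their centre line; the grasp point (between the pads) lies 19 mm behind it; z points along the fingers, y is the line along which they close (so a half turn about z gives the same grasp; the last joint's range is limited). The gripper opens to 85 mm and grips with 20 to 120 N. Pads are 22 mm wide; open, the fingers measure 114 mm over their backs; the gripper's body (76 mm by 85 mm) begins 54 mm behind the grasp point. The pads swing forward as they close: fully open they stand 13 mm farther back than shut.
Start: joints at [1.183, 0.521, -0.036, 1.599, 0.021, 1.021, -0.113], TCP at [195.27, -593.704, 231.291] pointing down, gripper open.
Joint ranges: [-2.91, 2.91], [-0.3, 2.13], [-1.5, 1.42], [0.17, 2.43], [-1.26, 4.41], [0.16, 1.93], [-2.52, 2.52]. Speed limits (rad/s): [1.89, 1.89, 2.39, 2.39, 3.01, 3.01, 3.01].

INTERFACE

Orientations are given as a unit quaternion [x, y, z, w].
In Python, from bench import manip gives the robot as it stands. Calls block until the motion is done:
- manip.movep(position, orientation): joint-space move of the TCP to a pose.
- manip.line_to(position, rot=None, feed=150, threshold=None): straight line of the TCP; rot=None keeps the orientation; feed is the mean speed in mm/s. With threshold (N) it stops when the force on the tool has changed by that much, and returns True; else False.
- manip.movej(angles): joint-space move.
- manip.ungrasp() and manip.gripper_close(): open the fingers fully, or close them until they stop; the grip force is fixed at half the most.
- manip.dwell(seconds).
- manip.solve_ik(position, orientation): joint angles nearest the present ones, or None.
- manip.get_state(): the state.
- manip.grab_frame(name): name is "scene" or "top" or "wrist"; returns the picture (420x560x3 uint8, red, green, blue); there is no depth.
- manip.camera_model(name): a dict with "fx", "fy", "cx", "cy" (pixels), "cam_to_world" (4x4, takes a point from camera to world coordinates); the wrist camera has in their place "mount" (4x4, takes a point from camera to tool coordinates, whose origin is the TCP and whose axes are the flange's). Camera axes: x right, y up, looking along -z (the intrinsics and any distortion apply to the point x, -y, -z); pixel columns grow to the right and rows downward; lengths in mm; the calibration is good to about 2 mm. The wrist camera is an equidistant fisheye: a pixel r from the principal point sees the ray r / f radians off the axis. A picture is of the moment at which its call begins: read the wrist's pose just before it. camera_model takes no time and is no camera call.
A pose or a line that the arm cannot do raises manip.MotionError and nothing moves.
- manip.finish_job(): hands the job in; it is judged then, once.
Trained networks look in the newest picture that a camera, given by its name, has taken for a name from the list of things; names that differ only in an ending like _2 or _b are one class to them, and where a whole thing is asked for, a point or a joint stands for the part that bears it (a point fixed in the world has none). Each returns a list of dicts, best first, with "score" (0 to 1); they miss things now and then, are a little off and sometimes report something else, mostly with a low value. They report only what shows in the picture. A call takes as long as a camera call. They do not tell look-alikes from the thing itself.
- manip.boxes_of(camera, thing): "location" ([x, y, z] in mm, in world coordinates, good to about 4 mm: the middle of the surface that is visible of it).
- manip.silhouettes(camera, thing): "region" (420x560 bool, what is visible of it).
- manip.landmark_of(camera, thing): "location" ([x, y, z] in mm, in world coordinates, good to about 4 mm: a listed point, or the origin of a listed thing).
The state is a dict: "time_s": time; "joint_pos": joint angles; "joint_velocities": joint speeds; "joint_efforts": joint torques, N m; "position": TCP position; "eef_rot": TCP orientation; "wrist_force": force on the tool from outside, world axes, zero at the start; "ft_torque": the same for the moment, N m; "width": finger opening in mm; "finger_force": force on a finger pad.
Only numpy, scipy, OpenCV 4.12 (cv2) and the standard library are available. Lean on these libraries where they do the work, as an engineer would, in place of code of your own. Each camera call takes 0.05 s, during which the arm holds its last target. There are 200 camera calls.

TASK

Put the amber monomer bottle away in the small solvent cabinet: set it down (do not drop it) in the pulled-out spill tray between the two jars and push the tray fully home. Then shut the plain rebated leaf first and the flanged leaf last, so that its flange laps over the rebate and both leaves are flush, and turn the lever handle fully down to latch. Keep the bottle and jars upright and leave the plaster model and the cup where they stand.

Things in the scene. Friction and masses are not known exactly. Their poses are not given: they have to be found in the camera images.
- cab: The bench-top solvent cabinet: grey painted steel, 200 deep (x), 372 wide (y), 270 high, fixed to the bench. Origin: centre of its underside, on the bench. Its own +x points to its back, +y to its left-hand side as the robot sees it, z up. Its front frame plane is at own x = -100; the opening reaches up to 222 above the bench, with a header lip above that. Doors hinge on the outer front edges and open towards the robot. The cabinet varies in place and yaw.
- tray (a joint): How far the spill tray (open steel tray, 290 wide, 190 deep) is pulled out of the cabinet towards the robot, m: 0 is fully home (tray front standing 22 mm in front of the front frame plane, inside the hollow of the leaves), 0.13 fully out. It needs about 2 N to slide and stays where it is left; it cannot be passed by a leaf while it is out.
- tray_front (a point): Centre of the top edge of the tray's front wall, on its outer (robot) side; the wall is 4 thick and its flat outer face runs from here 52 down. Moves with the tray. Its axes are the cabinet's.
- tray_spot (a point): Point on the tray's floor, midway between its sides, 46 behind the tray front's outer face: a good place for the bottle. The floor is 26 above the bench, side and back walls 22 above the floor, front wall 52 above it (top edge 78 above the bench). Axes as the cabinet's.
- leaf_rebated (a joint): Opening angle of the left-hand leaf as seen from the robot (rad): 0 shut flush, about 1.57 sticking straight out towards the robot, 2.2 wide open. Plain white hollow steel leaf without a handle, 179 from hinge to free edge, 40 deep (open towards the cabinet), 254 high (8 to 262 above the bench); the last 21 at the free edge are stepped back by 8 from the outer face to a 6 thick tongue (the rebate). Turns at about 0.12 Nm and stays where it is left.
- leaf_rebated_hinge (a point): On the hinge axis (upright) of the rebated leaf at the height of the leaf's top edge; the axis lies 40 behind the leaf's outer face.
- leaf_rebated_push (a point): Point on the outer face of the rebated leaf, 135 from the hinge axis, 40 below its top edge: a place to push it shut. Its own -x axis is the outward normal of the outer face; -y runs towards the free edge.
- leaf_flanged (a joint): Opening angle of the right-hand leaf (rad): 0 shut, 2.2 wide open. Same hollow steel leaf, 40 deep, with the lever handle; 178 from hinge to its edge plus a flange, 6 thick, that carries on 20 beyond it flush with the outer face. Shut last, this flange lies in the rebate of the other leaf; shut first, it blocks the other leaf some 0.24 rad short of shut. Turns at about 0.12 Nm, stays where it is left.
- leaf_flanged_hinge (a point): On the hinge axis (upright) of the flanged leaf at the height of its top edge; the axis lies 40 behind the leaf's outer face.
- leaf_flanged_push (a point): Point on the outer face of the flanged leaf, 155 from the hinge axis, 40 below its top edge: a place to push it shut, clear of the handle. Its own -x axis is the outward normal of the outer face; +y runs towards the free edge.
- handle (a joint): Angle of the black lever handle on the flanged leaf (rad): 0 to 0.2 the lever is about level and points to the hinge side (unlatched), 1.571 it points straight down (latched: a steel cam inside stands up behind the header). The end of the lever moves down, then towards the free edge. About 0.2 Nm turns it, it stays where it is left. Turned while the leaf is open, the cam strikes the header and the leaf will not shut.
- handle_pivot (a point): On the handle's turning axis (level, square to the leaf), at the lever's middle plane, 34 out from the leaf's outer face, 195 above the bench, 103 from the leaf's hinge axis.
- handle_tip (a point): End of the lever, on its centre line, 90 from the pivot. The lever is a straight bar, 16 thick (square to the leaf) and 18 wide.
- bottle_mid (a point): Centre (half-way up) of the loose amber glass bottle: 126 high, body 58 across up to 78 high, then a shoulder and a cream screw cap 34 across and 22 high on top (104 to 126 above its foot). About 0.26 kg. It stands on the bench; own z is its axis.
- jar_left_mid (a point): Centre of a loose white jar standing in the tray's left half: 56 across, 70 high.
- jar_right_mid (a point): Centre of the same kind of jar standing in the tray's right half.
- model: Loose plaster dental model on the bench, 58 x 64, 31 high, horseshoe of teeth on top. Origin: centre of its underside. Leave it.
- cup: Loose white ceramic mixing cup on the bench, 66 across, 48 high. Origin: centre of its underside. Leave it.
Things that resemble listed ones, but are neither listed nor needed, are in the scene too. Several things look just like the part that bears bottle_mid: the one meant starts farthest to the robot's left.

How it is judged:
By the outcome, as a careful person would: the job done as asked, in the order asked, and still so for the second after the job is handed in, with the robot touching nothing.
It also fails if it takes over 72 s, if anything falls off the work surface, if the arm or the gripper's body presses on something with over 40 N, if the wrist force passes 120 N, or if a joint passes its speed limit or range.

## Working session

There is one attempt and no reset: what is moved stays moved. The work goes in short steps, each a Python script; the robot and the scene stay as the last script left them, time stands still between calls to the robot, and variables do not carry over. Pictures are saved under pics/ and viewed, at most 10 in all, crops included, and the job is handed in when it is done.

```bash
ls; mkdir -p pics
python3 - <<'E'
from bench import manip
import cv2,numpy as np
ims=[]
for c in("scene","top"):
    im=manip.grab_frame(c); cv2.imwrite(f"pics/{c}0.png",im[:,:,::-1])
    m=manip.camera_model(c); print(c,m['fx'],np.round(m['cam_to_world'],3).tolist())
    for t in("cab","tray_front","tray_spot","leaf_rebated_hinge","leaf_rebated_push","leaf_flanged_hinge","leaf_flanged_push","handle_pivot","handle_tip","bottle_mid","jar_left_mid","jar_right_mid","model","cup"):
        r=manip.landmark_of(c,t)
        print(t,[(round(d['score'],2),np.round(d['location']).tolist()) for d in r[:5]])
s=manip.get_state();print(s['time_s'],s['eef_rot'],s['width'])
E
```

```text
pics
scene 385.5419395768199 [[-0.596, -0.765, 0.245, 732.972], [0.803, -0.566, 0.187, 109.492], [-0.005, 0.308, 0.951, 935.14], [0.0, 0.0, 0.0, 1.0]]
cab [(0.41, [572.0, 12.0, 80.0])]
tray_front [(0.83, [571.0, 12.0, 79.0]), (0.56, [616.0, -269.0, 195.0])]
tray_spot [(0.7, [618.0, 14.0, 26.0])]
leaf_rebated_hinge [(0.58, [693.0, 192.0, 264.0])]
leaf_rebated_push []
leaf_flanged_hinge [(0.96, [691.0, -171.0, 260.0])]
leaf_flanged_push [(0.96, [558.0, -252.0, 225.0])]
handle_pivot [(0.93, [615.0, -268.0, 197.0])]
handle_tip [(0.68, [704.0, -244.0, 196.0]), (0.46, [662.0, 114.0, 58.0])]
bottle_mid [(0.91, [265.0, -266.0, 63.0]), (0.65, [430.0, -173.0, 66.0]), (0.6, [370.0, -298.0, 64.0]), (0.59, [457.0, -338.0, 62.0])]
jar_left_mid [(0.63, [663.0, 111.0, 61.0]), (0.63, [430.0, -17.0, 4.0]), (0.24, [423.0, 149.0, 2.0])]
jar_right_mid [(0.79, [642.0, -83.0, 60.0])]
model [(0.81, [427.0, -16.0, 4.0]), (0.53, [618.0, 10.0, 25.0]), (0.15, [704.0, -243.0, 195.0])]
cup [(0.72, [423.0, 147.0, 5.0])]
top 386.31705748092975 [[-0.021, 0.992, -0.123, 420.073], [-1.0, -0.023, -0.017, -52.717], [-0.
[... 438 characters left out ...]
f_flanged_push [(0.63, [558.0, -251.0, 218.0])]
handle_pivot [(0.75, [611.0, -271.0, 189.0]), (0.68, [664.0, 113.0, 60.0]), (0.45, [429.0, -16.0, 1.0])]
handle_tip [(0.94, [703.0, -244.0, 197.0])]
bottle_mid [(0.91, [428.0, -174.0, 58.0]), (0.87, [371.0, -297.0, 63.0]), (0.81, [267.0, -266.0, 65.0]), (0.68, [429.0, -16.0, 1.0]), (0.56, [456.0, -330.0, 61.0])]
jar_left_mid [(0.9, [663.0, 110.0, 62.0]), (0.74, [614.0, 13.0, 24.0])]
jar_right_mid [(0.65, [647.0, -85.0, 62.0])]
model [(0.75, [431.0, -16.0, -0.0]), (0.7, [557.0, -252.0, 220.0])]
cup [(0.89, [422.0, 146.0, 1.0]), (0.24, [612.0, -269.0, 194.0])]
1.5 [ 9.87404905e-01  1.58213634e-01 -1.67807035e-07 -3.62243476e-06] 85.56413119394095
```

```bash
ls -la pics
```

```text
total 684
drwxr-xr-x 2 agent agent   4096 Dec  2 18:20 .
drwxr-xr-x 3 agent agent   4096 Dec  2 18:20 ..
-rw-r--r-- 1 agent agent 337170 Dec  2 18:20 scene0.png
-rw-r--r-- 1 agent agent 352024 Dec  2 18:20 top0.png
```

```bash
cat > h.py <<'E'
import numpy as np,cv2
from bench import manip
from scipy.spatial.transform import Rotation as R
def proj(c,p):
    m=manip.camera_model(c); q=np.linalg.inv(m['cam_to_world'])@np.r_[p,1.]
    return m['cx']+m['fx']*q[0]/-q[2], m['cy']-m['fy']*q[1]/-q[2]
E
python3 - <<'E'
from h import *
for b in ((429,-173,63),(266,-266,63),(370,-298,63),(457,-335,63)): print([np.round(proj(c,b)) for c in("top","scene")])
im=cv2.imread("pics/top0.png"); u,v=map(int,proj("top",(400,-230,100)))
cv2.imwrite("pics/crop0.png",cv2.resize(im[max(0,v-75):v+75,u-100:u+100],None,fx=4,fy=4,interpolation=3)); print(u,v)
E
```

```text
[array([328., 257.]), array([263., 158.])]
[array([365., 318.]), array([273.,  93.])]
[array([375., 278.]), array([239., 115.])]
[array([387., 245.]), array([206., 131.])]
351 267
```

View pics/scene0.png

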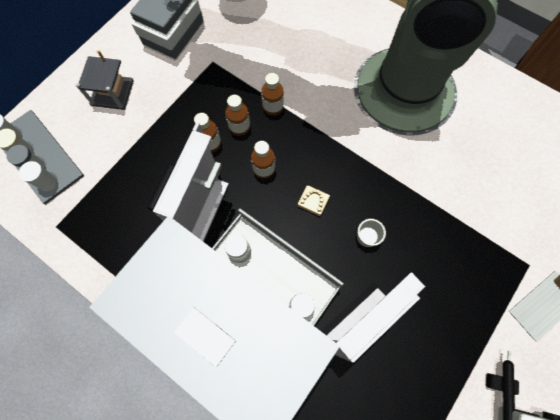

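View pics/top0.png

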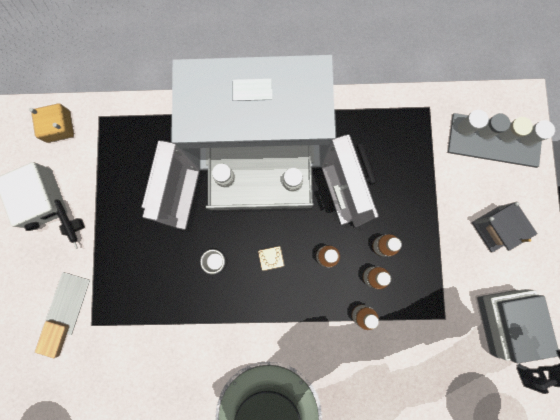

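View pics/crop0.png

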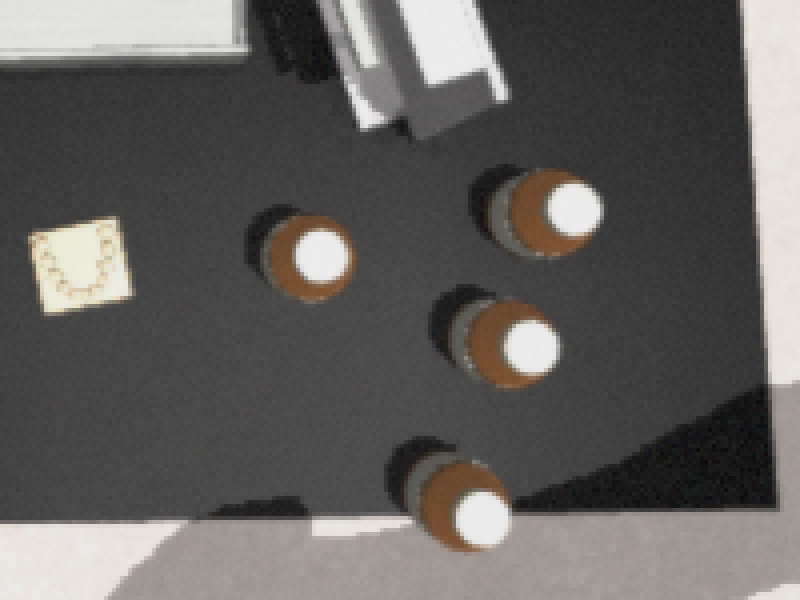

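The bottles are at top-image pixels (328,257), (387,245), (377,278) and (367,318). The one meant is (328,257), at world y≈-173, because it is farthest to the robot's left; the crop shows it standing apart, next to the plaster model. Both leaves are about 1.8 rad open and the tray is about 103 mm out.

```bash
cat >> h.py <<'E'
def ori(a,psi=0,roll=0):   # a: tilt from straight down (deg) towards heading psi (deg)
    return (R.from_euler('z',psi,degrees=True)*R.from_euler('y',-a,degrees=True)*R.from_euler('x',180,degrees=True)*R.from_euler('z',roll,degrees=True)).as_quat()
HR=np.array([695.,191.]); HF=np.array([692.5,-169.5]); YAW=np.arctan2(-(HR-HF)[0],(HR-HF)[1])
def leaf(side,th,r,off):   # xy of a point r along the leaf, off outside its outer face; also outward normal
    s=1 if side=='R' else -1
    d=np.array([-np.sin(th),-s*np.cos(th)]); n=np.array([-np.cos(th),s*np.sin(th)])
    M=np.array([[np.cos(YAW),-np.sin(YAW)],[np.sin(YAW),np.cos(YAW)]])
    return (HR if s>0 else HF)+M@(r*d+(40+off)*n)
E
python3 - <<'E'
from h import *
ok=lambda p,q: '.' if manip.solve_ik(p,q) is None else 'Y'
print("yaw",YAW)
for roll in(90,-90): print("grasp",roll,[ok(p,ori(0,0,roll)) for p in((429,-173.5,57),(429,-173.5,250),(616,11.5,83),(616,11.5,250))])
A=(20,30,40,50,60,75,90)
for roll in(0,180):
  print("tray",roll,[''.join(ok(p,ori(a,0,roll)) for a in A) for p in((530,11,55),(672,11,55),(530,11,200))])
  for side in "RF":
    for th in(1.8,1.4,1.,.5,0):
      s=-1 if side=='R' else 1
      print(side,roll,th,[ ''.join(ok(np.r_[leaf(side,th,145,20),222],ori(a,s*np.degrees(th)*k,roll)) for a in A) for k in(0,.3,.6)])
  print("handle",[''.join(ok(p,ori(a,0,roll)) for a in A) for p in((640,-140,225),(640,-90,125))])
print(manip.get_state()['time_s'])
E
```

```text
yaw -0.0069347015944512674
grasp 90 ['Y', 'Y', 'Y', 'Y']
grasp -90 ['Y', 'Y', 'Y', 'Y']
tray 0 ['YY.....', 'YYYYYYY', 'Y......']
R 0 1.8 ['YYYYYYY', 'YYYYYYY', 'YYYYYYY']
R 0 1.4 ['YY.YY..', 'YYYYYYY', 'YYYYYYY']
R 0 1.0 ['YYYY...', 'YYYYYYY', 'YYYYYYY']
R 0 0.5 ['YYYY...', 'YYYY...', 'YY.YY..']
R 0 0 ['YYYYY..', 'YYYYY..', 'YYYYY..']
F 0 1.8 ['YYYYYYY', 'YYYYYYY', 'YYYYYYY']
F 0 1.4 ['YYYY...', 'YYYYYYY', 'YYYYYYY']
F 0 1.0 ['YYY....', 'YYYYY..', 'YYYYYYY']
F 0 0.5 ['YYYY...', 'YYYY...', 'YY.Y...']
F 0 0 ['YYYYY..', 'YYYYY..', 'YYYYY..']
handle ['YY.YYYY', 'Y.YYYYY']
tray 180 ['YY.....', 'YYYYYYY', 'YY.....']
R 180 1.8 ['YYYYYYY', 'YYYYYYY', 'YYYYYYY']
R 180 1.4 ['YYYYY..', 'YYYYYYY', 'YYYYYYY']
R 180 1.0 ['YYYY...', 'YYYYYYY', 'YYYYYYY']
R 180 0.5 ['YYYY...', 'YYYY...', 'YYYYY..']
R 180 0 ['YYYYY..', 'YYYYY..', 'YYYYY..']
F 180 1.8 ['YYYYYYY', 'YYYYYYY', 'YYYYYYY']
F 180 1.4 ['YYYY...', 'YYYYYYY', 'YYYYYYY']
F 180 1.0 ['YYY....', 'YYYYY..', 'YYYYYYY']
F 180 0.5 ['YYYY...', 'YYYY...', 'YYYY...']
F 180 0 ['YYYYY..', 'YYYYY..', 'YYYYY..']
handle ['YYYYYYY', 'YYYYYYY']
1.5
```

Run:
```python
from h import *
for roll in(90,-90):
    q=manip.solve_ik((380,-230,320),ori(0,0,roll)); print(roll,np.round(q,2))
qs=[(np.abs(manip.solve_ik((380,-230,320),ori(0,0,r))-np.array(manip.get_state()['joint_pos'])).max(),r) for r in(90,-90)]
r=min(qs)[1]; q=ori(0,0,r); print(r)
manip.movep((380,-230,320),q)
manip.movep((429,-173.5,200),q)
print(manip.line_to((429,-173.5,57),feed=120,threshold=12))
print(manip.get_state()['position'],manip.get_state()['wrist_force'])
manip.gripper_close()
s=manip.get_state(); print(s['time_s'],s['width'],s['finger_force'],s['wrist_force'])
```

```text
90 [-0.41  0.19  0.97  1.96 -0.18  1.08 -2.51]
-90 [ 0.84  0.16 -0.48  1.91  0.08  1.09  0.33]
-90
False
[ 429.30499599 -173.68175849   57.5570598 ] [0.28880461 0.18955579 0.56009749]
5.4083 55.92958995306637 59.977996442466974 [-0.69187627  1.58622408 16.55085467]
```

Run:
```python
from h import *
manip.line_to((429,-173.5,77),feed=60)
s=manip.get_state(); print(s['time_s'],s['width'],s['finger_force'],s['wrist_force'])
manip.line_to((429,-173.5,215),feed=150)
s=manip.get_state(); print(s['time_s'],s['width'],s['finger_force'],s['wrist_force'])
a=manip.grab_frame("wrist"); print(s['eef_rot'])
for c in("scene","top"):
    b=manip.grab_frame(c); print([np.round(d['location']).tolist()+[round(d['score'],2)] for d in manip.landmark_of(c,"bottle_mid")])
    u,v=map(int,proj(c,(429,-173,215))); 
    if c=="scene": crop=cv2.resize(b[max(0,v-90):v+90,u-120:u+120],(560,420))
cv2.imwrite("pics/g1.png",cv2.resize(np.hstack([a,crop]),(800,300))[:,:,::-1])
```

```text
5.8917 55.706862312281515 64.05609603971243 [ 0.31323499  0.14321333 -3.32003304]
6.9583 56.04926726875127 64.09790312871337 [ 0.43255581 -0.2801021  -3.22616947]
[ 7.07081768e-01  7.07131484e-01 -2.48091793e-04 -6.14052861e-04]
[[430.0, -172.0, 222.0, 0.89], [372.0, -300.0, 63.0, 0.81], [459.0, -335.0, 62.0, 0.78], [265.0, -263.0, 62.0, 0.58], [693.0, -172.0, 262.0, 0.2]]
[]
```

View pics/g1.png

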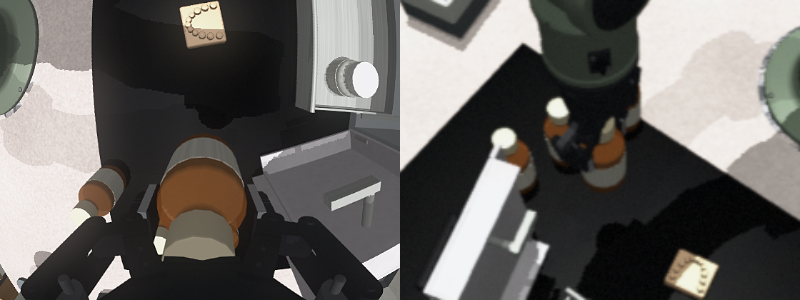

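The bottle is held upright, with the wrist view showing it centred between the pads and its measured mid at z≈222 as expected. Next I place it in the tray.

Run:
```python
from h import *
manip.line_to((616,11.5,215),feed=200)
manip.line_to((616,11.5,95),feed=120)
print(manip.line_to((616,11.5,78),feed=25,threshold=4))
s=manip.get_state(); print(s['position'],s['wrist_force'],s['time_s'])
manip.ungrasp()
s=manip.get_state(); p=s['position']
manip.line_to((p[0],p[1],240),feed=180)
manip.line_to((480,11.5,240),feed=250)
for c in("top",):
    b=manip.grab_frame(c)
    for t in("bottle_mid","jar_left_mid","jar_right_mid","tray_front","leaf_rebated_push","leaf_flanged_push"):
        print(t,[np.round(d['location']).tolist()+[round(d['score'],2)] for d in manip.landmark_of(c,t)][:2])
cv2.imwrite("pics/p1.png",b[:,:,::-1])
print(manip.get_state()['time_s'])
```

```text
True
[616.54489034  11.57668064  83.98365791] [ 0.58552746 -0.14866819  8.70078054] 10.325
bottle_mid [[267.0, -268.0, 61.0, 0.94], [455.0, -334.0, 61.0, 0.75]]
jar_left_mid [[662.0, 110.0, 61.0, 0.81]]
jar_right_mid [[644.0, -83.0, 61.0, 0.68]]
tray_front []
leaf_rebated_push [[571.0, 258.0, 220.0, 0.95]]
leaf_flanged_push [[554.0, -250.0, 219.0, 0.86]]
12.7917
```

View pics/p1.png

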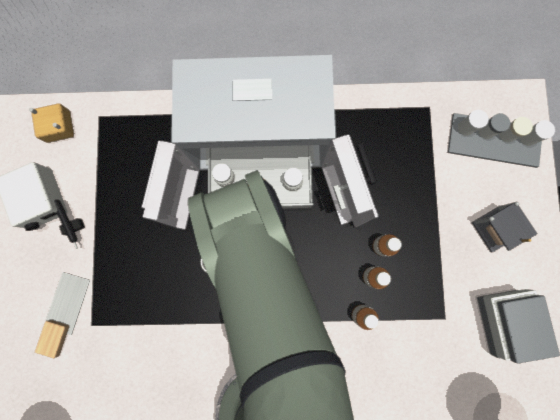

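```bash
cat >> h.py <<'E'
def best(p,a,psi=0):
    j=np.array(manip.get_state()['joint_pos']); c=[]
    for r in(0,180):
        q=manip.solve_ik(p,ori(a,psi,r))
        if q is not None: c.append((np.abs(q-j).max(),r))
    return min(c)[1]
def st(m=''):
    s=manip.get_state(); print(m,round(s['time_s'],2),np.round(s['position'],1),np.round(s['wrist_force'],1))
E
python3 - <<'E'
from h import *
manip.gripper_close()
r=best((525,11,120),30); q=ori(30,0,r); print(r)
manip.movep((525,11,120),q); st()
manip.line_to((530,11,52),feed=150)
print(manip.line_to((556,11,52),feed=60,threshold=6)); st('touch')
print(manip.line_to((640,11.5,52),feed=60,threshold=15)); st()
print(manip.line_to((690,11.5,52),feed=35,threshold=12)); st('home')
manip.line_to((600,11,60),feed=200)
manip.grab_frame("scene")
for t in("bottle_mid","jar_left_mid","jar_right_mid","tray_front"):
    print(t,[np.round(d['location']).tolist()+[round(d['score'],2)] for d in manip.landmark_of("scene",t)][:4])
E
```

```text
180
 15.21 [525.4  10.8 120.3] [-0.3 -0.2 -0. ]
False
touch 16.4 [556.   11.1  52. ] [-0.1 -0.2 -0.5]
False
 17.95 [639.9  11.6  52. ] [-0.9  0.8 -0.4]
True
home 18.76 [664.   11.7  51. ] [-3.2  0.4  1.7]
bottle_mid [[460.0, -337.0, 63.0, 0.87], [373.0, -301.0, 65.0, 0.67], [265.0, -264.0, 61.0, 0.66]]
jar_left_mid []
jar_right_mid []
tray_front [[672.0, 12.0, 81.0, 0.9]]
```

```bash
cat >> h.py <<'E'
def sweep(side,th0,r,z,a,k,roll,offs=8,n=9,feed=110,thr=18,th1=0.06):
    s=-1 if side=='R' else 1
    for th in np.linspace(th0,th1,n):
        p=np.r_[leaf(side,th,r,offs),z]
        hit=manip.line_to(p,ori(a,s*k*np.degrees(th),roll),feed=feed,threshold=thr); st(f'{th:.2f} {hit}')
        if hit: break
E
python3 - <<'E'
from h import *
s=manip.get_state()
manip.line_to((500,11,200),feed=250)
im=manip.grab_frame("wrist"); cv2.imwrite("pics/w2.png",im[:,:,::-1])
psi=-.3*np.degrees(1.78); p=np.r_[leaf('R',1.78,145,45),222]; print(p)
r=best(p,40,psi); q=ori(40,psi,r); print(r)
manip.movep((470,150,340),q); 
manip.movep((p[0]-60,p[1]+20,320),q); manip.line_to(p,q,feed=200); st()
im=manip.grab_frame("top"); cv2.imwrite("pics/t2.png",im[:,:,::-1])
E
```

```text
[571.60278436 305.1189168  222.        ]
180
 23.74 [571.4 305.5 223. ] [0.4 0.6 0.8]
```

```bash
python3 -c "
import cv2,numpy as np
cv2.imwrite('pics/c2.png',cv2.resize(np.hstack([cv2.imread('pics/w2.png'),cv2.imread('pics/t2.png')]),(800,300)))"
```

```text
(no output)
```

View pics/c2.png

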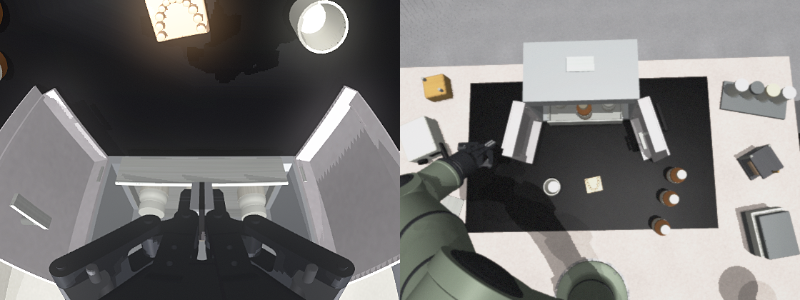

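The wrist view shows the tray front inside the frame with both jars upright. In the top view (583,107 in the composite) the bottle stands in the middle of the tray, and the gripper is outside the rebated leaf. Next I sweep that leaf shut.

Run:
```python
from h import *
sweep('R',1.7,145,222,40,.3,180)
st()
p=np.r_[leaf('R',0,145,-12),222]
print(manip.line_to(p,ori(40,0,180),feed=40,threshold=15)); st('end')
manip.line_to((580,p[1],222),feed=200)
for c in("top","scene"):
  manip.grab_frame(c); print([np.round(d['location']).tolist()+[round(d['score'],2)] for d in manip.landmark_of(c,"leaf_rebated_push")][:2])
```

```text
1.70 False 24.38 [558.1 258.9 222.7] [1.  0.3 0. ]
1.49 False 24.82 [547.3 229.5 222.3] [-0.2 -1.   0.1]
1.29 False 25.25 [542.7 198.6 222.2] [ 0.1 -1.1  0.4]
1.08 False 25.68 [544.5 167.4 222.2] [-0.1 -0.3 -0. ]
0.88 False 26.12 [552.5 137.3 222.1] [ 0.5  0.1 -0.2]
0.68 False 26.55 [566.4 109.4 222. ] [-0.3  0.5 -0.1]
0.47 False 26.98 [585.6  85.  222. ] [ 0.9 -0.  -0.1]
0.27 False 27.42 [609.5  65.  221.9] [0.7 0.1 0.1]
0.06 False 27.85 [636.8  50.2 221.8] [-0.4 -0.3  0.1]
 27.85 [636.8  50.2 221.8] [-0.4 -0.3  0.1]
True
end 28.27 [646.9  49.  220.5] [-4.1  1.3  0.5]
[[652.0, 57.0, 218.0, 0.71]]
[[617.0, -272.0, 196.0, 0.73]]
```

Run:
```python
from h import *
psi=.3*np.degrees(1.87); p=np.r_[leaf('F',1.87,158,45),222]; print(p)
manip.line_to((480,0,340),feed=300)
r=best(p,40,psi); q=ori(40,psi,r); print(r)
manip.movep((450,-150,350),q); 
manip.movep((p[0]-60,p[1]-20,320),q); manip.line_to(p,q,feed=200); st()
sweep('F',1.8,158,222,40,.3,r)
p=np.r_[leaf('F',0,158,-12),222]
print(manip.line_to(p,ori(40,0,r),feed=40,threshold=15)); st('end')
manip.line_to((570,p[1],222),feed=200); st()
im=manip.grab_frame("scene")
for t in("leaf_rebated_push","leaf_flanged_push","handle_pivot","handle_tip"):
  print(t,[np.round(d['location']).tolist()+[round(d['score'],2)] for d in manip.landmark_of("scene",t)][:2])
im2=manip.grab_frame("top")
for t in("leaf_rebated_push","leaf_flanged_push","handle_pivot","handle_tip"):
  print(t,[np.round(d['location']).tolist()+[round(d['score'],2)] for d in manip.landmark_of("top",t)][:2])
im3=manip.grab_frame("wrist")
cv2.imwrite("pics/f3.png",cv2.resize(np.hstack([im3,im2]),(800,300))[:,:,::-1])
```

```text
[ 565.69105627 -296.41923334  222.        ]
180Traceback (most recent call last):
  File "<stdin>", line 5, in <module>
bench.MotionError: the arm cannot take that pose within its joint ranges
```

Run:
```python
from h import *
psi=32.1
for p in((480,-120,340),(480,-200,340),(470,-280,340),(490,-330,330),(520,-330,320),(530,-320,320),(565.7,-296.4,222),(560,-320,300)):
  print(p,[(r,[None if (q:=manip.solve_ik(p,ori(a,psi,r))) is None else np.round(q,1).tolist() for a in(0,20,40)]) for r in(0,180)])
st(); print(np.round(manip.get_state()['joint_pos'],1).tolist())
```

```text
(480, -120, 340) [(0, [[0.6, 0.2, -0.6, 1.8, 0.1, 1.2, -1.0], [0.5, 0.1, -0.2, 2.0, -0.3, 0.9, -0.6], [0.2, 0.1, 0.4, 2.2, -1.0, 0.8, 0.2]]), (180, [[-0.3, 0.2, 0.6, 1.8, -0.1, 1.1, 2.4], [1.4, 0.3, -1.2, 1.9, 0.0, 0.9, 2.3], None])]
(480, -200, 340) [(0, [[0.6, 0.3, -0.5, 1.7, 0.1, 1.2, -0.9], [0.5, 0.2, -0.0, 1.9, -0.4, 0.9, -0.4], [0.2, 0.2, 0.6, 2.1, -1.0, 1.0, 0.3]]), (180, [[1.1, 0.4, -1.1, 1.7, 0.4, 1.3, 2.1], [1.5, 0.4, -1.3, 1.8, 0.1, 0.9, 2.3], None])]
(470, -280, 340) [(0, [[0.7, 0.3, -0.3, 1.6, 0.1, 1.2, -0.7], [0.5, 0.2, 0.2, 1.8, -0.4, 1.0, -0.2], [0.2, 0.3, 0.7, 1.9, -1.0, 1.2, 0.5]]), (180, [[0.5, 0.3, -0.1, 1.7, 0.0, 1.2, 2.5], [1.5, 0.5, -1.3, 1.8, 0.2, 1.0, 2.4], [-0.0, 0.6, 1.2, 1.9, -1.2, 1.5, -2.5]])]
(490, -330, 330) [(0, [[0.7, 0.4, -0.3, 1.6, 0.1, 1.2, -0.6], [0.5, 0.3, 0.3, 1.7, -0.5, 1.1, -0.1], [0.3, 0.5, 0.8, 1.8, -1.1, 1.3, 0.5]]), (180, [[1.3, 0.7, -1.3, 1.5, 0.6, 1.4, 2.1], [1.5, 0.6, -1.3, 1.6, 0.3, 1.1, 2.4], None])]
(520, -330, 320) [(0, [[0.7, 0.4, -0.3, 1.5, 0.1, 1.2, -0.7], [0.5, 0.4, 0.2, 1.7, -0.5, 1.0, -0.1], [0.3, 0.5, 0.8, 1.8, -1.1, 1.3, 0.
[... 318 characters left out ...]
4, 0.7, -1.3, 1.6, 0.4, 1.1, 2.3], [1.6, 0.8, -1.4, 1.7, 0.2, 0.8, 2.5]])]
(565.7, -296.4, 222) [(0, [[0.6, 0.6, -0.3, 1.6, 0.2, 1.0, -0.8], [0.6, 0.5, -0.0, 1.7, -0.4, 0.8, -0.2], [0.4, 0.6, 0.5, 1.9, -1.2, 1.0, 0.6]]), (180, [[0.4, 0.6, -0.1, 1.6, 0.0, 1.0, 2.5], [1.1, 0.6, -0.8, 1.7, 0.2, 0.8, 2.4], [1.5, 0.9, -1.3, 1.8, 0.4, 0.6, 2.4]])]
(560, -320, 300) [(0, [[0.6, 0.5, -0.3, 1.4, 0.2, 1.2, -0.7], [0.5, 0.4, 0.1, 1.6, -0.4, 1.0, -0.2], [0.3, 0.5, 0.7, 1.8, -1.2, 1.2, 0.5]]), (180, [[1.0, 0.7, -1.1, 1.4, 0.6, 1.4, 2.1], [1.3, 0.7, -1.3, 1.6, 0.5, 1.1, 2.2], [1.6, 0.8, -1.3, 1.7, 0.3, 0.8, 2.5]])]
 30.9 [4.800e+02 1.000e-01 3.399e+02] [-0.3  0.2  0.2]
[0.0, -0.1, -0.2, 2.3, 0.4, 0.3, 1.0]
```

Run:
```python
from h import *
p=np.r_[leaf('F',1.87,158,45),222]; q=ori(40,32.1,0)
manip.movep((480,-120,340),ori(20,32.1,0)); st()
manip.movep((490,-310,330),q); st()
manip.movep((540,-320,300),q); manip.line_to(p,q,feed=200); st()
try:
    sweep('F',1.8,158,222,40,.3,0)
    p=np.r_[leaf('F',0,158,-12),222]
    print(manip.line_to(p,ori(40,0,0),feed=40,threshold=15)); st('end')
    manip.line_to((570,p[1],222),feed=200); st()
except Exception as e: print(e)
im=manip.grab_frame("scene"); im2=manip.grab_frame("top")
for c in("scene","top"):
 for t in("leaf_rebated_push","leaf_flanged_push","handle_pivot","handle_tip"):
  print(t,[np.round(d['location']).tolist()+[round(d['score'],2)] for d in manip.landmark_of(c,t)][:2])
im3=manip.grab_frame("wrist")
cv2.imwrite("pics/f3.png",cv2.resize(np.hstack([im3,im2]),(800,300))[:,:,::-1])
```

```text
32.32 [ 479.9 -119.8  339.8] [0.4 0.3 0.4]
 33.15 [ 490.1 -309.3  329.9] [-0.1 -0.   0.7]
 34.08 [ 565.6 -297.   223.3] [-0.1 -0.1  0.4]
1.80 False 34.67 [ 549.3 -252.1  222.8] [ 0.2 -0.1 -0.3]
1.58 False 35.14 [ 535.1 -219.1  222.3] [-0.2 -0.2  0.5]
1.36 False 35.62 [ 528.3 -184.   222.2] [-0.1 -0.9 -0.3]
1.15 False 36.15 [ 529.1 -148.7  222. ] [-0.4 -0.3 -0.7]
the arm cannot follow that straight line within its joint ranges
leaf_rebated_push []
leaf_flanged_push [[541.0, -140.0, 224.0, 0.63]]
handle_pivot [[566.0, -190.0, 197.0, 0.9]]
handle_tip [[650.0, -233.0, 195.0, 0.79]]
leaf_rebated_push [[655.0, 58.0, 222.0, 0.83]]
leaf_flanged_push [[538.0, -140.0, 218.0, 0.63]]
handle_pivot [[566.0, -190.0, 191.0, 0.55]]
handle_tip []
```

View pics/f3.png

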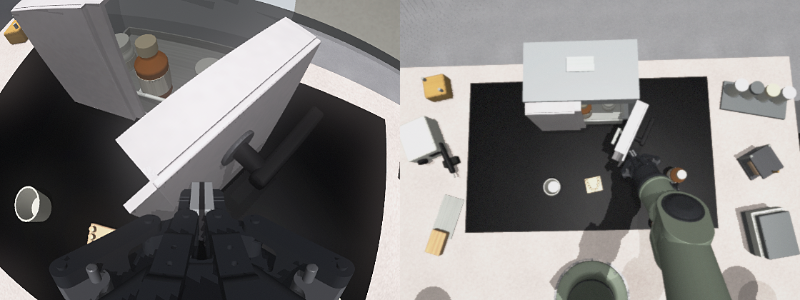

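The flanged leaf is half shut at about 1.1 rad; the rebated leaf is shut and the bottle is upright. The arm's posture blocks the next segment, so I'm looking for a reachable tool orientation.

Run:
```python
from h import *
j=np.array(manip.get_state()['joint_pos']); print(np.round(j,2))
for th in(1.15,.93,.7,.4,.1,0):
  for a in(20,30,40):
    o=[]
    for psi in(-20,0,20,40):
      q=manip.solve_ik(np.r_[leaf('F',th,158,8),222],ori(a,psi,0)); o.append(None if q is None else (round(np.abs(q-j).max(),2),round(q[2],1),round(q[4],1),round(q[6],1)))
    print(th,a,o)
```

```text
[ 0.94  0.36 -0.61  2.23 -1.25  0.27  0.36]
1.15 20 [(np.float64(1.78), np.float64(0.7), np.float64(-0.4), np.float64(-1.4)), (np.float64(1.43), np.float64(0.2), np.float64(-0.3), np.float64(-1.1)), (np.float64(0.98), np.float64(-0.0), np.float64(-0.4), np.float64(-0.6)), (np.float64(0.84), np.float64(-0.1), np.float64(-0.4), np.float64(-0.2))]
1.15 30 [(np.float64(1.69), np.float64(1.1), np.float64(-1.2), np.float64(-0.6)), (np.float64(0.92), np.float64(0.2), np.float64(-0.9), np.float64(-0.5)), (np.float64(0.58), np.float64(-0.2), np.float64(-0.7), np.float64(-0.2)), (np.float64(0.58), np.float64(-0.3), np.float64(-0.7), np.float64(0.1))]
1.15 40 [(np.float64(3.23), np.float64(-0.4), np.float64(2.0), np.float64(2.5)), (np.float64(5.09), np.float64(-0.2), np.float64(3.8), np.float64(1.1)), (np.float64(0.01), np.float64(-0.6), np.float64(-1.2), np.float64(0.4)), (np.float64(0.35), np.float64(-0.5), np.float64(-0.9), np.float64(0.4))]
0.93 20 [(np.float64(1.85), np.float64(0.8), np.float64(-0.4), np.float64(-1.5)), (np.float64(1.5), np.float64(0.3), np.float64(-0.3), np.float64(-1.1))
[... 3439 characters left out ...]
4(-0.6), np.float64(-1.1)), (np.float64(1.25), np.float64(0.2), np.float64(-0.4), np.float64(-0.9)), (np.float64(0.94), np.float64(-0.0), np.float64(-0.4), np.float64(-0.6))]
0 30 [(np.float64(1.95), np.float64(1.3), np.float64(-1.2), np.float64(-1.0)), (np.float64(1.71), np.float64(0.9), np.float64(-1.2), np.float64(-0.5)), (np.float64(1.08), np.float64(0.2), np.float64(-0.8), np.float64(-0.5)), (np.float64(0.7), np.float64(-0.2), np.float64(-0.6), np.float64(-0.3))]
0 40 [None, (np.float64(5.41), np.float64(0.6), np.float64(4.2), np.float64(0.4)), (np.float64(2.81), np.float64(-1.0), np.float64(1.4), np.float64(-2.4)), (np.float64(0.4), np.float64(-0.5), np.float64(-0.9), np.float64(0.1))]
```

Run:
```python
from h import *
q=ori(32,36,0)
manip.line_to(np.r_[leaf('F',1.15,158,30),222],feed=150)
manip.movep(np.r_[leaf('F',1.12,158,30),222],q); st()
def tail():
    for th in np.linspace(1.1,.06,6):
        hit=manip.line_to(np.r_[leaf('F',th,158,8),222],feed=110,threshold=18); st(f'{th:.2f} {hit}')
        if hit: break
    p=np.r_[leaf('F',0,158,-15),222]
    print(manip.line_to(p,feed=40,threshold=15)); st('end')
    manip.line_to((575,p[1]-20,235),feed=200); st()
try: tail()
except Exception as e: print(e)
manip.grab_frame("scene"); im2=manip.grab_frame("top")
for c in("scene","top"):
 for t in("leaf_rebated_push","leaf_flanged_push","handle_pivot","handle_tip"):
  print(t,[np.round(d['location']).tolist()+[round(d['score'],2)] for d in manip.landmark_of(c,t)][:2])
im3=manip.grab_frame("wrist")
cv2.imwrite("pics/f4.png",cv2.resize(np.hstack([im3,im2]),(800,300))[:,:,::-1])
for roll in(0,180):
  for a in(20,35,50,65): print(roll,a,[None if (q:=manip.solve_ik(p,ori(a,psi,roll))) is None else np.round(q,1).tolist() for psi in(0,25) for p in((640,-140,225),(640,-90,125))])
```

```text
37.55 [ 520.2 -161.3  221.9] [-1.   0.4  0.4]
1.10 False 37.92 [ 529.8 -139.2  221.9] [ 0.6 -0.3 -0.1]
0.89 False 38.38 [ 539.7 -106.8  222. ] [-0.2  0.  -0.3]
0.68 False 38.84 [555.9 -76.8 221.9] [ 0.5 -0.3  0.4]
0.48 False 39.3 [577.9 -50.7 221.8] [ 0.4 -0.7  0.3]
0.27 False 39.76 [604.8 -29.6 221.7] [0.2 0.1 0.4]
0.06 False 40.22 [635.7 -14.5 221.7] [-0.5  0.2 -0. ]
True
end 40.64 [644.6 -13.9 220.8] [-9.3 -2.3  5.3]
 41.16 [575.4 -31.8 235.5] [-0.1  0.3  0.4]
leaf_rebated_push []
leaf_flanged_push [[652.0, -15.0, 223.0, 0.61]]
handle_pivot [[618.0, -64.0, 195.0, 0.81]]
handle_tip [[620.0, -158.0, 197.0, 0.93]]
leaf_rebated_push [[654.0, 57.0, 222.0, 0.9]]
leaf_flanged_push [[656.0, -15.0, 219.0, 0.84]]
handle_pivot [[619.0, -66.0, 192.0, 0.62]]
handle_tip [[624.0, -159.0, 196.0, 0.68]]
0 20 [[-0.0, 0.4, 0.3, 1.8, -0.3, 0.5, -1.1], [-0.1, 0.6, 0.2, 2.0, -0.5, 0.3, -1.1], [0.2, 0.5, 0.0, 1.8, -0.4, 0.7, -0.6], [0.2, 0.6, -0.0, 1.9, -0.4, 0.4, -0.6]]
0 35 [[0.0, 0.4, 0.2, 2.1, -1.0, 0.2, -0.4], [0.3, 0.6, -0.2, 2.1, 2.7, 0.2, 2.2], [0.5, 0.5, -0.3, 1.9, -0.8, 0.4, -0.2], [0.9, 0.7, 
[... 289 characters left out ...]
, 4.0, 0.3, 1.8], [1.1, 1.0, -0.9, 2.2, 3.7, 0.5, 2.1]]
180 20 [[0.5, 0.5, -0.5, 1.8, 0.4, 0.6, 1.4], [0.3, 0.6, -0.4, 1.9, 0.5, 0.4, 1.2], [0.8, 0.6, -0.8, 1.7, 0.3, 0.7, 1.9], [0.6, 0.7, -0.6, 1.9, 0.4, 0.5, 1.8]]
180 35 [[0.6, 0.4, -0.5, 2.0, 0.7, 0.2, 1.1], [0.9, 0.9, -1.3, 2.1, 1.8, 0.8, 0.2], [1.0, 0.6, -0.9, 1.9, 0.2, 0.4, 2.1], [0.9, 0.7, -0.9, 2.0, 1.1, 0.2, 1.2]]
180 50 [[1.1, 0.7, -1.3, 2.2, 2.2, 0.6, -0.1], [1.0, 1.1, -1.3, 2.3, 2.4, 0.9, -0.2], [1.3, 0.9, -1.3, 2.0, 1.2, 0.2, 1.3], [1.2, 1.1, -1.3, 2.1, 2.2, 0.4, 0.5]]
180 65 [[1.2, 0.9, -1.3, 2.3, 2.7, 0.8, -0.5], [0.6, 0.9, -0.6, 2.4, 3.1, 1.1, -1.1], [1.3, 0.9, -1.1, 2.1, 4.0, 0.3, -1.4], [1.3, 1.3, -1.3, 2.2, 2.9, 0.4, 0.1]]
```

View pics/f4.png

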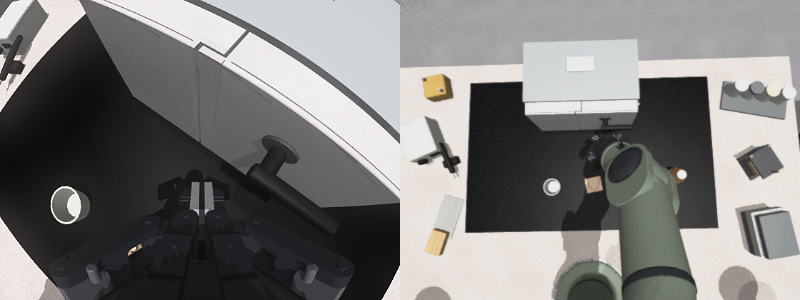

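Both leaves are flush, with the flange lapped over the rebate (composite ~(205,50)–(240,40)). The handle is level, with its pivot at (618.5,-65.5,195). Next I turn the lever with the hand approaching from the hinge side, clear of the hub.

```bash
cat > k.py <<'E'
from h import *
P=np.array([621.,-65.5,195.])
def tp(phi,rho=62,off=21):
    f=np.radians(phi); return P+[0,-rho*np.cos(f)-off*np.sin(f),-rho*np.sin(f)+off*np.cos(f)]
E
python3 - <<'E'
from k import *
j=np.array(manip.get_state()['joint_pos'])
for psi in(40,50,60):
  for a in(30,38,45):
    o=[]
    for p in(tp(-20)+[0,0,30],tp(0),tp(45),tp(95)):
      q=manip.solve_ik(p,ori(a,psi,0)); o.append(None if q is None else (float(round(np.abs(q-j).max(),2)),np.round(q,1).tolist()))
    print(psi,a,o)
E
```

```text
40 30 [(0.26, [0.5, 0.4, -0.2, 1.8, -0.6, 0.7, -0.2]), (0.21, [0.5, 0.5, -0.2, 1.9, -0.6, 0.6, -0.1]), (0.22, [0.5, 0.6, -0.3, 1.9, -0.6, 0.5, -0.0]), (0.26, [0.5, 0.6, -0.3, 2.0, -0.7, 0.4, -0.0])]
40 38 [(0.24, [0.6, 0.4, -0.4, 1.9, -0.7, 0.6, 0.0]), (0.35, [0.7, 0.5, -0.4, 1.9, -0.8, 0.6, 0.1]), (0.46, [0.7, 0.6, -0.4, 1.9, -0.9, 0.5, 0.3]), (0.53, [0.7, 0.6, -0.5, 2.0, -0.9, 0.3, 0.3])]
40 45 [(0.45, [0.8, 0.5, -0.5, 1.9, -0.9, 0.6, 0.2]), (0.57, [0.8, 0.6, -0.5, 1.9, -1.0, 0.5, 0.4]), (0.7, [0.9, 0.7, -0.6, 2.0, -1.0, 0.4, 0.5]), (0.83, [0.9, 0.7, -0.7, 2.0, -1.1, 0.3, 0.6])]
50 30 [(0.37, [0.5, 0.5, -0.3, 1.7, -0.5, 0.8, -0.1]), (0.28, [0.5, 0.5, -0.3, 1.8, -0.5, 0.7, 0.0]), (0.29, [0.6, 0.6, -0.3, 1.8, -0.6, 0.6, 0.1]), (0.3, [0.5, 0.6, -0.3, 1.9, -0.6, 0.5, 0.1])]
50 38 [(0.33, [0.7, 0.5, -0.4, 1.8, -0.7, 0.8, 0.1]), (0.41, [0.7, 0.6, -0.4, 1.8, -0.7, 0.7, 0.2]), (0.5, [0.7, 0.6, -0.4, 1.9, -0.7, 0.6, 0.3]), (0.57, [0.7, 0.7, -0.4, 1.9, -0.8, 0.5, 0.4])]
50 45 [(0.47, [0.8, 0.5, -0.5, 1.8, -0.8, 0.8, 0.3]), (0.57, [0.8, 0.6, -0.5, 1.8, -0.8, 0.7, 0.4]), (0.67, [0.8, 0.7, -0.5, 1.9, -0.9, 0.6, 0.5]), (0.75, [0.8, 0.7, -0.6, 1.9, -0.9, 0.5, 0.5])]
60 30 [(0.48, [0.5, 0.5, -0.3, 1.7, -0.5, 0.9, 0.1]), (0.4, [0.6, 0.6, -0.3, 1.7, -0.5, 0.8, 0.1]), (0.38, [0.6, 0.6, -0.3, 1.7, -0.5, 0.7, 0.2]), (0.4, [0.5, 0.7, -0.3, 1.8, -0.6, 0.6, 0.2])]
60 38 [(0.47, [0.7, 0.5, -0.4, 1.7, -0.6, 0.9, 0.2]), (0.47, [0.7, 0.6, -0.4, 1.7, -0.6, 0.8, 0.3]), (0.55, [0.7, 0.7, -0.4, 1.8, -0.6, 0.8, 0.3]), (0.59, [0.6, 0.7, -0.4, 1.8, -0.7, 0.6, 0.4])]
60 45 [(0.51, [0.8, 0.6, -0.5, 1.7, -0.7, 0.9, 0.3]), (0.59, [0.8, 0.7, -0.5, 1.7, -0.7, 0.8, 0.4]), (0.67, [0.8, 0.7, -0.5, 1.8, -0.7, 0.8, 0.5]), (0.72, [0.8, 0.8, -0.5, 1.8, -0.8, 0.6, 0.5])]
```

Run:
```python
from k import *
q=ori(42,55,0)
manip.line_to((575,-60,275),feed=200)
manip.movep(tp(0)+[-15,-5,45],q); st()
manip.line_to(tp(-8)+[0,0,5],feed=120,threshold=15); st('above')
for f in np.arange(8,99,15):
    hit=manip.line_to(tp(f),feed=80,threshold=20); st(f'{f} {hit}')
    if hit: break
else:
    p=np.array(manip.get_state()['position'])
    print(manip.line_to(p+[0,25,0],feed=40,threshold=12)); st('end')
im3=manip.grab_frame("wrist"); manip.grab_frame("scene")
for t in("handle_pivot","handle_tip"): print(t,[np.round(d['location']).tolist()+[round(d['score'],2)] for d in manip.landmark_of("scene",t)][:2],[np.round(d['location']).tolist()+[round(d['score'],2)] for d in manip.landmark_of("wrist",t)][:2])
cv2.imwrite("pics/h5.png",im3[:,:,::-1])
```

```text
42.72 [ 605.7 -132.2  259.8] [ 0.3  0.4 -0.1]
above 43.17 [ 620.9 -123.   229.7] [-0.2 -0.6  0.2]
8 False 43.61 [ 620.8 -130.   206.7] [0.5 0.6 0.1]
23 False 43.98 [ 620.8 -130.7  189.8] [ 0.  -0.2  0.9]
38 False 44.34 [ 620.8 -127.2  173.1] [-0.1 -0.1  0.4]
53 False 44.71 [ 620.8 -119.3  157.9] [0.2 0.5 0.2]
68 False 45.08 [ 620.8 -108.   145.3] [-0.8 -0.5  0.2]
83 False 45.44 [620.8 -93.6 136. ] [-0.1 -0.1  0.1]
98 True 45.71 [622.  -82.7 130.3] [ 2.8 -8.5 -1.3]
handle_pivot [[617.0, -67.0, 196.0, 0.51]] [[617.0, -66.0, 193.0, 0.93]]
handle_tip [[621.0, -68.0, 106.0, 0.48]] [[620.0, -62.0, 106.0, 0.93]]
```

View pics/h5.png

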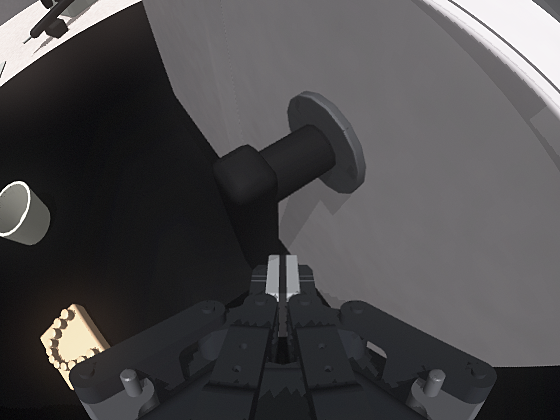

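The lever points straight down: the tip is at (620,-64,106) below the pivot at (617,-66,195), and a firm stop was felt. I'll back off and do a final check.

Run:
```python
from k import *
p=np.array(manip.get_state()['position'])
print(manip.line_to(p+[0,-3,0],feed=40)); 
print(manip.line_to(p+[0,6,0],feed=25,threshold=15)); st('recheck')
manip.line_to(p+[-15,-60,10],feed=150)
manip.line_to((500,-160,260),feed=200); st()
im=manip.grab_frame("scene"); im2=manip.grab_frame("top")
for c in("scene","top"):
 for t in("leaf_rebated_push","leaf_flanged_push","handle_pivot","handle_tip","model","cup"):
  print(c,t,[np.round(d['location']).tolist()+[round(d['score'],2)] for d in manip.landmark_of(c,t)][:2])
cv2.imwrite("pics/z6.png",cv2.resize(np.hstack([im,im2]),(800,300))[:,:,::-1])
```

```text
False
True
recheck 46.58 [622.1 -83.  129.8] [-1.7 -6.2  2.4]
 48.1 [ 500.3 -159.4  259.4] [-0.  -0.  -1.2]
scene leaf_rebated_push []
scene leaf_flanged_push [[658.0, -17.0, 223.0, 0.69]]
scene handle_pivot [[619.0, -65.0, 196.0, 0.5]]
scene handle_tip [[621.0, -67.0, 105.0, 0.53]]
scene model [[430.0, -16.0, 4.0, 0.82]]
scene cup [[427.0, 147.0, 4.0, 0.96]]
top leaf_rebated_push [[650.0, 58.0, 220.0, 0.8]]
top leaf_flanged_push [[654.0, -18.0, 220.0, 0.58]]
top handle_pivot [[620.0, -65.0, 189.0, 0.51]]
top handle_tip [[624.0, -64.0, 104.0, 0.72], [654.0, 57.0, 221.0, 0.49]]
top model [[431.0, -15.0, -1.0, 0.77]]
top cup [[426.0, 147.0, 1.0, 0.67]]
```

View pics/z6.png

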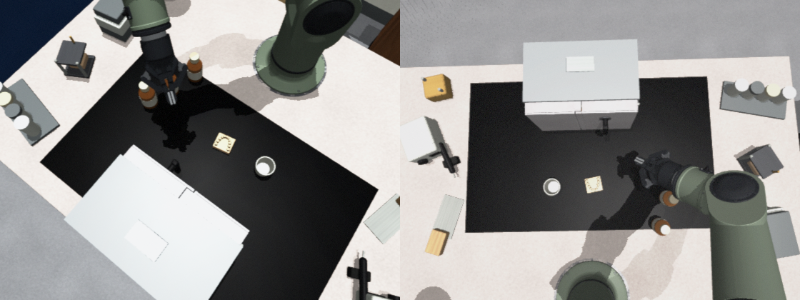

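Both pictures show the leaves shut flush, the lever down at (603,125), and the model and cup where they were. The robot is touching nothing.

```bash
python3 -c "
from bench import manip
print(manip.finish_job())"
```

```text
the job is handed in; nothing more can be done
None
```

I handed the job in at about 48 s: the bottle is in the tray, the tray is home, the rebated leaf was shut before the flanged leaf, and the lever is turned fully down; I last saw the bottle and tray just before the flanged leaf shut.

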